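Shut the forge gas at the valve box

ROBOT

A 6-joint arm with a two-finger parallel gripper is mounted at the origin on the work surface. World frame = base frame: x ahead of the robot, y to its left, z up, the work surface at z = 0. Lengths are in mm, angles in rad, forces in N, time in s.
With the tool pointing down it reaches from about 300 to 775 mm from the base axis. Payload 14.6 kg.
Tool frame: the origin (TCP) lies on the centre line of the jaws, within the pads' length; the fingertips stand 19 mm ahead of it and the grasp point (between the pads) is the TCP (bot.tip_reach is the distance from the TCP to the fingertips, in mm); y points along the fingers, x is the direction in which the jaws open and shut, and the axes are right-handed (so a half turn about y gives the same grasp; the last joint's range is limited). The gripper opens to 85 mm and grips with 20 to 120 N. Pads are 22 mm wide; open, the fingers measure 114 mm over their backs; the gripper's body (76 mm by 85 mm) begins 54 mm behind the grasp point. The pads swing forward as they close: fully open they stand 13 mm farther back than shut.
Start: joints at [1.282, 0.3, 1.521, -0, 1.321, -0.067], TCP at [120.99, 536.517, 250.281] pointing down, gripper open.
Joint ranges: [-3.03, 3.03], [-0.79, 2.21], [0.23, 2.52], [-1.04, 4.18], [0, 3.07], [-2.55, 2.55]. Speed limits (rad/s): [2.22, 2.22, 2.57, 3.14, 3.14, 3.14].

INTERFACE

Orientations are given as a unit quaternion [w, x, y, z].
In Python, from rig import bot gives the robot as it stands. Calls block until the motion is done:
- bot.move_to(position, orientation): joint-space move of the TCP to a pose.
- bot.servo_line(position, attitude=None, speed=150, until_force=None): straight line of the TCP; attitude=None keeps the orientation; speed is the mean speed in mm/s. With until_force (N) it stops when the force on the tool has changed by that much, and returns True; else False.
- bot.move_joints(angles): joint-space move.
- bot.move_gripper(opening, grip_force=None): finger opening in mm; grip_force is the grip in N (None keeps the last); returns when the fingers have stopped.
- bot.dwell(seconds).
- bot.ik(position, orientation): joint angles nearest the present ones, or None.
- bot.read_state(): the state.
- bot.read_camera(name): name is "side" or "top" or "wrist"; returns a dict with "image" (384x512x3 uint8, blue, green, red), "depth" (384x512 float32, mm along the optical axis (not along the pixel's ray), 0 where there is no reading), "fovy" (degrees; the focal length in pixels is half the picture's height over the tangent of half this angle, whatever the lens; pixels are square), "cx", "cy" (the principal point, pixels), "k1" (the pictures are not rectified: a ray, as slopes to the right and down, at radius r is drawn at 1 + k1 r^2 times it, then the intrinsics apply), "eye" and "attitude" of the camera in the world; the wrist camera has in their place "mount" (4x4, takes a point from camera to tool coordinates, whose origin is the TCP and whose axes are the tool frame's). Camera axes: x right, y down, z forward; pixel columns grow to the right and rows downward; lengths in mm; the calibration is good to about 2 mm. A picture is of the moment at which its call begins: read the wrist's pose just before it.
A pose or a line that the arm cannot do raises bot.MotionError and nothing moves.
- bot.finish_job(): hands the job in, once; it reports no verdict.
The state is a dict: "clock": time; "joint_positions": joint angles; "qvel": joint speeds; "effort": joint torques, N m; "ee_pos": TCP position; "tool_rot": TCP orientation; "ft_force": force on the tool from outside, world axes, zero at the start; "moment": the same for the moment, N m; "grip_width": finger opening in mm.
Only numpy, scipy, OpenCV 4.12 (cv2) and the standard library are available. Lean on these libraries where they do the work, as an engineer would, in place of code of your own. Each camera call takes 0.05 s, during which the arm holds its last target.

TASK

Turn off the gas to the forge: slide the loose cover of the grey valve box all the way to the left (seen from the robot), away from the valves and up to its stop, without lifting it off; then push the red valve handle round clockwise until it is fully shut, square across its pipe. Leave the blue handle and the things lying about where they are.

Things in the scene. Friction and masses are not known exactly. Their poses are not given: they have to be found in the camera images.
- gas_box: Grey steel valve box, fixed to the bench, 469 (y) x 164 (x) x 80 mm high. Origin: on the bench under the centre of its open-topped valve bay. x points away from the robot's side, y along the box to the left (the cover slides along +y), z up. Left of the bay (y 103 to 344 mm) the top is closed and flat. 6 mm guides on the long edges keep the cover straight (3 mm play each side).
- bay_mouth (a point): Centre of the bay's opening, level with the box's top, 80 mm above the bench. The opening is 120 (x) x 205 mm (y), its walls 22 mm thick, its floor 4 mm above the bench. A low stop stands at each end of the box: the left one's inner face is 338 mm left of here and it rises 12 mm above the top.
- cover_rib (a point): Centre of the top of the black push rib, 70 (x) x 14 (y) x 20 mm high, across the middle of the cover: a loose 0.4 to 0.7 kg aluminium plate with two yellow stripes, 146 (x) x 230 (y) x 6 mm, underside 80, rib top 106 mm above the bench. Closed, the rib is 0 to 12 mm left of the bay's centre; at the left stop 223 mm left of it. Slides with a few newtons, stays where left.
- red_pivot (a point): Point on the vertical turning axis of the red handle, level with the handle's top, 72 mm above the bench. The red and the blue valve sit side by side in the bay, 85 mm apart, one on the right (box y = -47.5 mm), the other on the left (box y = 37.5 mm), both at box x = 25 mm; which is which changes.
- red_tip (a point): Point on the top of the red plastic sleeve, on its centre line, 45 mm from the pivot. The sleeve runs from 15 to 55 mm from the pivot, 16 mm wide, 14 mm high (58 to 72 mm above the bench). Beside it the bay is free down to the pipe (43 mm above the bench) and the brass valve body (42 x 30 mm about the pivot, up to 49 mm above the bench).
- red_handle (a joint): Angle of the red handle. 0: open, in line with its pipe, pointing to box -x (towards the robot side). It turns clockwise seen from above; 1.571: fully shut at a stop, across the pipe, pointing to box +y (left). It starts 0 to 0.25 rad and stays where it is left; turning it takes about 0.1 Nm.
- blue_handle (a joint): Angle of the blue handle, same build and sense as the red one; it starts 0 to 0.25 rad and is to be left as it is.
- blue_tip (a point): Point on the top of the blue sleeve, 45 mm from its pivot; same sizes as the red one.
- blue_pivot (a point): Point on the turning axis of the blue handle, level with its top.
- wrench: Steel wrench lying in front of the box; leave alone.
- brush: Brush lying in front of the box; leave alone.
- hammer: Hammer lying behind the box; leave alone.
- tin: Amber jar, 60 mm across, 80 mm high, standing off the box's right end; origin under its base. Leave alone.
- cup: Steel cup, 72 mm across, 80 mm high, standing off the box's left end; origin under its base. Leave alone.
- knife: Finished knife, about 250 mm long, 20 mm high, lying behind the box; origin where blade and handle meet. Leave alone.

How it is judged:
By the outcome, as a careful person would: the job done as asked, in the order asked, and still so for the second after the job is handed in, with the robot touching nothing.
It also fails if it takes over 51 s, if anything falls off the work surface, if the arm or the gripper's body presses on something with over 40 N, if the wrist force passes 120 N, or if a joint passes its speed limit or range.

## Working session

There is one attempt and no reset: what is moved stays moved. The work goes in short steps, each a Python script; the robot and the scene stay as the last script left them, time stands still between calls to the robot, and variables do not carry over. Pictures are saved under pics/ and viewed, and the job is handed in when it is done.

```bash
ls; mkdir -p pics
python3 - <<'E'
from rig import bot
import cv2,numpy as np,pickle
s=bot.read_state();print(s['clock'],s['ee_pos'],s['tool_rot'],s['grip_width'])
d={}
for n in['side','top']:
    c=bot.read_camera(n);d[n]=c
    print(n,{k:v for k,v in c.items() if k not in('image','depth')})
    cv2.imwrite(f'pics/{n}0.png',c['image'])
pickle.dump(d,open('c0.pkl','wb'))
E
```

```text
pics
0.0 [120.94882118 536.31679433 249.70835415] [-0.5520307   0.55251518  0.4412332  -0.44193025] 85.50237539611683
side {'fovy': 57.003425129571234, 'cx': 258.4667826333434, 'cy': 188.59527448194746, 'k1': -0.001701469386203846, 'eye': array([  65.83465491, -549.06464113,  562.6573782 ]), 'attitude': array([-0.45398278,  0.81721527, -0.30460009,  0.18242153])}
top {'fovy': 44.31382610355675, 'cx': 258.1617971708676, 'cy': 193.355043209884, 'k1': -0.15822733568461747, 'eye': array([ 336.04591772,   16.8281755 , 1391.61008074]), 'attitude': array([-0.06526045,  0.7138252 , -0.69367021,  0.07082574])}
```

View pics/top0.png

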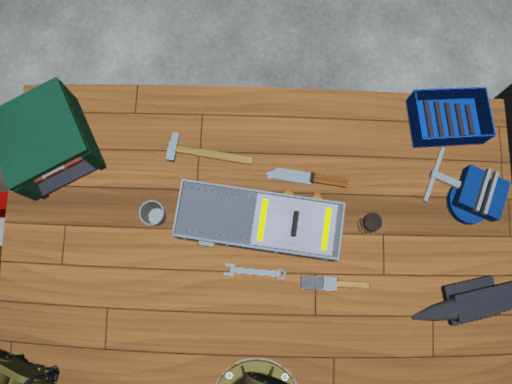

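View pics/side0.png

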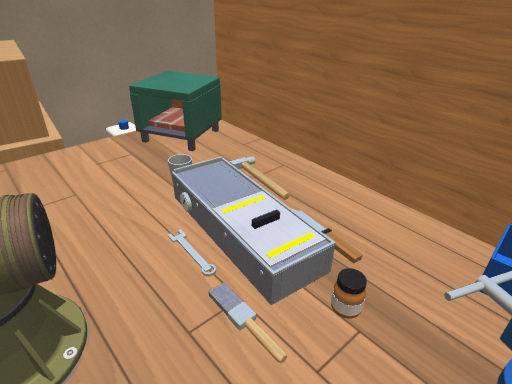

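The top picture shows the box at about (175–345, 180–260), with the cover's rib at (295, 223) and stripes at (263, 220) and (327, 229). The cup is left at (152, 213), the jar right at (372, 222), and the wrench and brush are in front.

```bash
cat > h.py <<'E'
import numpy as np,cv2
from scipy.spatial.transform import Rotation as R
def Rq(q): return R.from_quat([q[1],q[2],q[3],q[0]]).as_matrix()
def qR(M):
    q=R.from_matrix(M).as_quat(); return [q[3],q[0],q[1],q[2]]
def cloud(c,eye=None,Rm=None):
    d=c['depth'];h,w=d.shape;f=h/2/np.tan(np.radians(c['fovy'])/2)
    K=np.array([[f,0,c['cx']],[0,f,c['cy']],[0,0,1.]])
    uv=np.stack(np.meshgrid(np.arange(w),np.arange(h)),-1).reshape(-1,1,2).astype(float)
    n=cv2.undistortPoints(uv,K,np.array([c['k1'],0,0,0,0.])).reshape(h,w,2)
    P=np.dstack([n,np.ones((h,w))])*d[...,None]
    if eye is None: eye,Rm=c['eye'],Rq(c['attitude'])
    return P@Rm.T+eye
def wcloud(c,s):
    M=c['mount'];T=Rq(s['tool_rot'])
    return cloud(c,T@M[:3,3]+s['ee_pos'],T@M[:3,:3])
E
python3 - <<'E'
import pickle
from h import *
d=pickle.load(open('c0.pkl','rb'))
for n in['top','side']:
    c=d[n];P=cloud(c);im=c['image'].astype(int)
    ok=c['depth']>0
    reg=ok&(P[...,0]>250)&(P[...,0]<720)&(abs(P[...,1])<420)
    bx=reg&(P[...,2]>70)&(P[...,2]<100)
    yel=reg&(im[...,0]<100)&(im[...,1]>180)&(im[...,2]>180)
    bl=reg&(im.max(2)<60)&(P[...,2]>85)&(P[...,2]<125)
    print(n,'bench z',np.median(P[...,2][reg&(P[...,2]<30)]))
    m=bx.astype(np.uint8);k,l,st,ce=cv2.connectedComponentsWithStats(m)
    i=1+np.argmax(st[1:,4]);q=P[l==i];r=cv2.minAreaRect(q[:,:2].astype(np.float32));print('box',r,cv2.boxPoints(r).tolist(),np.percentile(q[:,2],[5,50,95]))
    k,l,st,ce=cv2.connectedComponentsWithStats(yel.astype(np.uint8))
    for i in range(1,k):
        if st[i,4]>30:
            q=P[l==i];print('yel',st[i,4],q.mean(0),cv2.minAreaRect(q[:,:2].astype(np.float32)))
    k,l,st,ce=cv2.connectedComponentsWithStats(bl.astype(np.uint8))
    for i in range(1,k):
        if st[i,4]>10:
            q=P[l==i];print('blk',st[i,4],q.mean(0),np.median(q,0),cv2.minAreaRect(q[:,:2].astype(np.float32)))
    for nm,z0,z1 in[('tall',15,140)]:
        m=(reg&(P[...,2]>z0)&(P[...,2]<z1)&~bx).astype(np.uint8);k,l,st,ce=cv2.connectedComponentsWithStats(m)
        for i in range(1,k):
            if st[i,4]>60:q=P[l==i];print(nm,st[i,4],q.min(0).round(),q.max(0).round())
E
```

```text
top bench z 0.9781540070557639
box ((518.7057495117188, 6.10498046875), (469.4673767089844, 166.41139221191406), 83.18791961669922) [[408.2449035644531, -217.10231018066406], [573.4815063476562, -236.84092712402344], [629.1666259765625, 229.31227111816406], [463.92999267578125, 249.05088806152344]] [77.18622559 83.91749956 90.38154474]
yel 182 [518.1186774   -2.95998804  87.09400521] ((518.5770874023438, -2.9289236068725586), (12.208399772644043, 115.06954193115234), 83.40641784667969)
yel 184 [ 496.35729392 -181.80571099   87.31514055] ((496.8611755371094, -181.909423828125), (13.204906463623047, 116.42472839355469), 83.31981658935547)
tall 69 [698. 265.  16.] [720. 293.  32.]
tall 320 [695.  31.  15.] [720. 210.  34.]
tall 304 [ 634. -257.   15.] [ 675. -144.   28.]
tall 160 [501. 293.  15.] [558. 343.  70.]
tall 132 [ 472. -104.  101.] [541. -83. 111.]
tall 130 [ 491. -333.   15.] [ 547. -286.   69.]
tall 301 [ 411. -216.   16.] [464. 247.  70.]
tall 649 [ 326. -318.   15.] [ 368. -118.   27.]
side bench z 0.5666539510266944
box ((524.8411865234375, 58.7457275390625), (575.1807861
[... 371 characters left out ...]
89947509766), 83.97647857666016)
yel 272 [ 493.75923043 -179.83997993   86.95853281] ((496.1168212890625, -180.07228088378906), (16.160146713256836, 118.21353149414062), 83.4368896484375)
blk 243 [501.76996863 -95.19272732 100.30025591] [501.7853483  -95.87495722 101.56571901] ((505.02337646484375, -93.59294128417969), (12.48055648803711, 67.986328125), 81.14002227783203)
tall 90 [514. 311.  50.] [558. 347.  70.]
tall 2946 [ 409. -236.   15.] [575. 329.  70.]
tall 257 [693.  31.  15.] [720. 231.  29.]
tall 168 [ 471. -103.  100.] [541. -81. 108.]
tall 347 [ 633. -255.   15.] [ 677. -141.   22.]
tall 711 [ 489. -345.   15.] [ 537. -288.   70.]
tall 1358 [ 324. -318.   15.] [ 367. -117.   23.]
```

```bash
cat >> h.py <<'E'
A=0.1196  # box yaw: u=(sin,cos)
u=np.array([np.sin(A),np.cos(A),0]);v=np.array([np.cos(A),-np.sin(A),0])
O=np.array([505.7,-102.6,0.])
def W(x,y,z): return O+v*x+u*y+[0,0,z]
def ori(th,sg=1):
    # tool x along box direction (cos th,-sin th)*sg ; clockwise by th
    tx=sg*(np.cos(th)*v-np.sin(th)*u); ty=np.array([0,0,-1.]); return qR(np.column_stack([tx,ty,np.cross(tx,ty)]))
def ang(th,sg=1): return ori(th,sg)
E
python3 - <<'E'
from rig import bot
from h import *
print(bot.tip_reach)
for sg in(1,-1):
  for th in(0,np.pi/2,-np.pi/2):
    for p in(W(0,-30,250),W(0,-30,110),W(0,210,110),W(0,-47,75)):
      q=bot.ik(p,ori(th,sg));print(sg,round(th,2),None if q is None else np.round(q,2))
E
```

```text
19.0
1 0 [-0.33  0.23  1.61 -0.    1.3  -0.21]
1 0 [-0.33  0.4   1.75 -0.    1.   -0.21]
1 0 [ 0.13  0.44  1.68 -0.    1.02  0.25]
1 0 [-0.36  0.46  1.76 -0.    0.93 -0.24]
1 1.57 [-0.33  0.23  1.61 -0.    1.3   1.36]
1 1.57 [-0.33  0.4   1.75 -0.    1.    1.36]
1 1.57 [ 0.13  0.44  1.68 -0.    1.02  1.82]
1 1.57 [-0.36  0.46  1.76 -0.    0.93  1.33]
1 -1.57 [-0.33  0.23  1.61 -0.    1.3  -1.78]
1 -1.57 [-0.33  0.4   1.75 -0.    1.   -1.78]
1 -1.57 [ 0.13  0.44  1.68 -0.    1.02 -1.32]
1 -1.57 [-0.36  0.46  1.76 -0.    0.93 -1.81]
-1 0 None
-1 0 None
-1 0 None
-1 0 None
-1 1.57 [-0.33  0.23  1.61 -0.    1.3  -1.78]
-1 1.57 [-0.33  0.4   1.75 -0.    1.   -1.78]
-1 1.57 [ 0.13  0.44  1.68 -0.    1.02 -1.32]
-1 1.57 [-0.36  0.46  1.76 -0.    0.93 -1.81]
-1 -1.57 [-0.33  0.23  1.61 -0.    1.3   1.36]
-1 -1.57 [-0.33  0.4   1.75 -0.    1.    1.36]
-1 -1.57 [ 0.13  0.44  1.68 -0.    1.02  1.82]
-1 -1.57 [-0.36  0.46  1.76 -0.    0.93  1.33]
```

Run:
```python
from rig import bot
from h import *
def rep(t):
    s=bot.read_state();p=s['ee_pos']-O;print(t,round(s['clock'],2),'box',np.round([p@v,p@u,p[2]],1),np.round(s['ft_force'],1),round(s['grip_width'],1))
bot.move_gripper(0)
bot.move_to(W(0,-28,230),ori(0)); rep('above')
print(bot.servo_line(W(0,-28,111),speed=120,until_force=8)); rep('down')
print(bot.servo_line(W(0,190,111),speed=70,until_force=15)); rep('push')
```

```text
above 3.58 box [ 1.00e-01 -2.74e+01  2.30e+02] [0.7 0.4 0. ] 0.1
False
down 4.72 box [  0.4 -28.1 111.7] [0.6 0.3 0.2] 0.1
False
push 7.98 box [ -0.  189.9 111. ] [-0.1 -3.2  1.4] -0.0
```

Run:
```python
from rig import bot
from h import *
import pickle
def rep(t):
    s=bot.read_state();p=s['ee_pos']-O;print(t,round(s['clock'],2),'box',np.round([p@v,p@u,p[2]],1),np.round(s['ft_force'],1))
print(bot.servo_line(W(0,218,111),speed=25,until_force=10)); rep('stop')
bot.servo_line(W(0,190,115),speed=60)
bot.servo_line(W(0,150,250),speed=200)
bot.move_to(W(-40,0,300),ori(0)); bot.dwell(.2)
rep('look')
s=bot.read_state();c=bot.read_camera('wrist');t=bot.read_camera('top');sd=bot.read_camera('side')
pickle.dump((s,c,t,sd),open('c1.pkl','wb'))
cv2.imwrite('pics/w1.png',c['image'])
cv2.imwrite('pics/t1.png',np.hstack([t['image'][140:300,130:420],sd['image'][100:260,150:440]]))
```

```text
True
stop 8.68 box [2.000e-01 2.053e+02 1.108e+02] [ 1.  -6.3  3.6]
look 10.82 box [-39.8   1.  299.3] [ 0.2  0.4 -0.4]
```

View pics/w1.png

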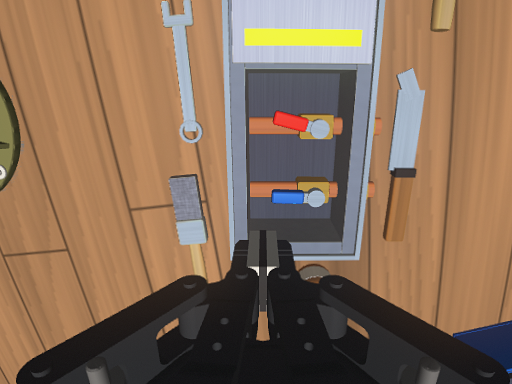

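View pics/t1.png

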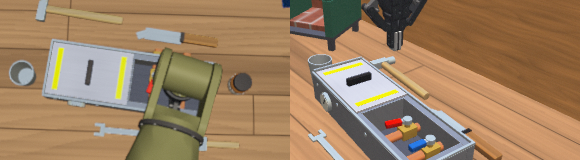

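The wrist view shows the bay open: the red handle is on the left valve (sleeve at (290, 121), pivot (320, 128)) and the blue on the right (sleeve (288, 197), pivot (316, 198)). The cover lies up at its left stop.

Run:
```python
import pickle
from h import *
s,c,t,sd=pickle.load(open('c1.pkl','rb'))
def bx(p): p=p-O; return np.stack([p@v,p@u,p[...,2]],-1)
for n,c_,P in(('w',c,wcloud(c,s)),('t',t,cloud(t)),('s',sd,cloud(sd))):
    im=c_['image'].astype(int);B=bx(P);b,g,r=im[...,0],im[...,1],im[...,2]
    ok=(abs(B[...,0])<90)&(B[...,1]>-130)&(B[...,1]<350)&(B[...,2]>50)&(B[...,2]<120)
    for k,m in(('red',(r>150)&(g<70)&(b<70)),('blue',(b>150)&(r<80)),('yel',(r>180)&(g>180)&(b<100)),('rib',(im.max(2)<60)&(B[...,2]>97))):
        q=B[ok&m]
        if len(q)>15:
            if k in('red','blue'): q=q[q[:,2]>np.percentile(q[:,2],90)-5]
            if k=='yel': 
                for z in(q[q[:,1]>220],q[q[:,1]<220]): 
                    if len(z): print(n,k,len(z),z.mean(0).round(1))
            else: print(n,k,len(q),q.mean(0).round(1),cv2.minAreaRect(q[:,:2].astype(np.float32)))
P=bx(wcloud(c,s)); print(P[128,320],P[198,316])
# bay edges
print([ (i,P[150,i].round(0).tolist()) for i in range(225,385,8)])
```

```text
w red 451 [-8.7 46.3 70.9] ((-8.60043716430664, 46.232120513916016), (15.459969520568848, 38.549503326416016), 76.2199935913086)
w blue 354 [ -9.6 -46.   71.1] ((-9.23973560333252, -46.365623474121094), (14.858508110046387, 38.9533576965332), 88.45172882080078)
w yel 1831 [  0.3 133.2  85.8]
t red 33 [-11.8  48.4  72.9] ((-9.755640983581543, 48.2906608581543), (10.436017990112305, 35.32395553588867), 82.1754379272461)
t yel 196 [-3.000e-01  3.127e+02  8.690e+01]
t yel 180 [  0.3 132.8  87.2]
s red 84 [-10.7  45.3  71.6] ((-10.108316421508789, 47.0712890625), (19.13949966430664, 37.7145881652832), 71.90926361083984)
s blue 89 [-11.1 -46.4  71.9] ((-10.352996826171875, -45.6917724609375), (35.343910217285156, 16.4388484954834), 2.289987087249756)
s yel 100 [ -2.9 313.9  87.2]
s yel 151 [ -1.6 132.8  86.6]
s rib 111 [ -4.3 218.6 103.1] ((-1.6578712463378906, 220.13568115234375), (10.894062042236328, 67.44359588623047), 89.49424743652344)
[26.0029505  38.59148892 69.78708789] [ 25.7400719  -46.74067277  70.71274982]
[(225, [-93.0, -0.0, -1.0]), (233, [-74.0, 14.0, 79.0]), (241, [-65.0, 14.0, 79.0]), (249, [-59.0, 0.0, 3.0]), (257, [-48.0, 0.0, 2.0]), (265, [-37.0, 0.0, 4.0]), (273, [-26.0, 1.0, 4.0]), (281, [-15.0, 0.0, 4.0]), (289, [-3.0, 1.0, 4.0]), (297, [8.0, 1.0, 4.0]), (305, [19.0, 0.0, 3.0]), (313, [30.0, 1.0, 3.0]), (321, [42.0, 1.0, 3.0]), (329, [53.0, 0.0, 2.0]), (337, [61.0, 3.0, 15.0]), (345, [61.0, 10.0, 55.0]), (353, [64.0, 15.0, 79.0]), (361, [73.0, 15.0, 79.0]), (369, [81.0, 16.0, 84.0]), (377, [123.0, 0.0, -2.0])]
```

Run:
```python
import pickle
from h import *
s,c,t,sd=pickle.load(open('c1.pkl','rb'))
M=c['mount'];P=cloud(c,M[:3,3],M[:3,:3]);q=P[(c['depth']>0)&(P[...,1]<25)]
for y in range(-90,25,6):
    z=q[(q[:,1]>=y)&(q[:,1]<y+6)]
    if len(z): print(y,len(z),z.min(0).round(0),z.max(0).round(0))
```

```text
-78 1902 [-60. -78.  11.] [ 60. -72.  21.]
-72 6429 [-63. -72.   5.] [ 62. -66.  19.]
-66 6344 [-61. -66.   1.] [ 61. -60.  19.]
-60 5958 [-57. -60.  -9.] [ 57. -54.  19.]
-54 4881 [-52. -54. -10.] [ 52. -48.  18.]
-48 2789 [-48. -48. -10.] [ 46. -42.  18.]
-42 4021 [-42. -42. -10.] [ 42. -36.  13.]
-36 2768 [-38. -36. -11.] [ 37. -30.  14.]
-30 1612 [-33. -30. -12.] [ 32. -24.  14.]
-24 487 [-22. -24. -11.] [ 21. -18.  14.]
-18 548 [-14. -18. -11.] [ 13. -12.  12.]
-12 433 [-14. -12.   6.] [13. -6. 12.]
-6 402 [-14.  -6.   6.] [13. -0. 12.]
0 355 [-14.   0.   6.] [13.  6. 12.]
6 305 [-14.   6.   6.] [13. 12. 12.]
12 127 [-12.  12.   6.] [12. 17. 11.]
```

```bash
cat > turn.py <<'E'
from rig import bot
from h import *
PV=(25.5,38.)
def pose(th,gap,z,r=36):
    h=np.array([-np.cos(th),np.sin(th)]);n=np.array([np.sin(th),np.cos(th)])
    c=np.array(PV)+r*h-(19+gap)*n
    return W(c[0],c[1],z)
def rep(t):
    s=bot.read_state();p=s['ee_pos']-O;print(t,round(s['clock'],2),'box',np.round([p@v,p@u,p[2]],1),np.round(s['ft_force'],1))
E
python3 - <<'E'
from turn import *
bot.move_to(pose(.24,13,180),ori(.24)); rep('above')
hit=bot.servo_line(pose(.24,13,75.5),speed=80,until_force=6); rep(f'down {hit}')
if not hit:
    for th in np.arange(.24,1.46,.2):
        hit=bot.servo_line(pose(th,1,75.5),ori(th),speed=40,until_force=10)
        rep(f'th {th:.2f} {hit}')
        if hit: break
E
```

```text
above 11.53 box [-16.6  15.5 181.1] [-0.  -0.2  0.6]
down False 12.99 box [-16.8  15.4  75.9] [-0.4 -0.6 -0.1]
th 0.24 False 13.44 box [-14.2  27.4  75.5] [0.1 0.3 0.1]
th 0.44 False 13.8 box [-15.6  35.2  75.5] [-0.6 -0.   0.1]
th 0.64 False 14.16 box [-15.3  43.3  75.5] [ 0.4  0.2 -0.8]
th 0.84 False 14.52 box [-13.4  51.3  75.5] [-0.2  0.4  0. ]
th 1.04 False 14.88 box [-10.   58.8  75.5] [ 0.6  0.3 -0.5]
th 1.24 False 15.23 box [-5.1 65.4 75.5] [-0.3 -0.4  0.3]
th 1.44 False 15.59 box [ 0.9 70.9 75.5] [-0.3  0.  -1. ]
```

Run:
```python
from turn import *
c=bot.read_camera('wrist');cv2.imwrite('pics/w2.png',c['image'])
c=bot.read_camera('side');cv2.imwrite('pics/s2.png',cv2.resize(c['image'][150:300,200:360],None,fx=3,fy=3))
rep('x')
```

```text
x 15.69 box [ 0.9 70.9 75.5] [ 0.7  0.7 -0.2]
```

View pics/w2.png

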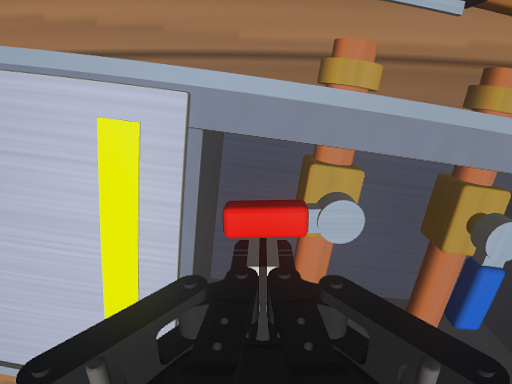

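View pics/s2.png

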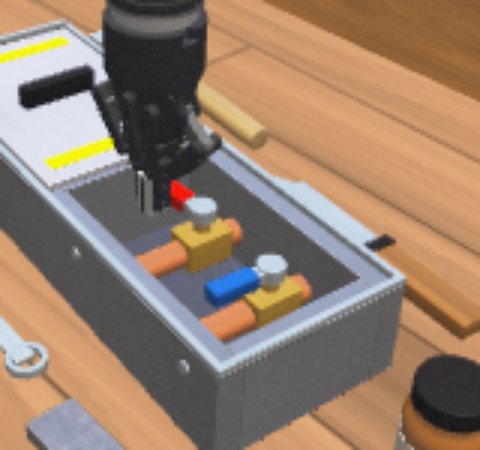

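The red sleeve (265, 219) is turning with the fingers and is parallel to the jaws at about 1.44 rad. The blue handle hasn't moved. Next I press the red one home onto its stop.

Run:
```python
from turn import *
import pickle
hit=bot.servo_line(pose(1.571,0,75.5),ori(1.571),speed=20,until_force=8); rep(f'a {hit}')
if not hit: hit=bot.servo_line(pose(1.571,-8,75.5),speed=12,until_force=9); rep(f'b {hit}')
bot.dwell(.3); rep('hold')
bot.servo_line(pose(1.571,10,76),speed=60)
bot.servo_line(pose(1.571,14,250),speed=200)
bot.move_to(W(-40,0,300),ori(0)); bot.dwell(.2)
s=bot.read_state();c=bot.read_camera('wrist');sd=bot.read_camera('side');t=bot.read_camera('top')
pickle.dump((s,c,t,sd),open('c2.pkl','wb'))
cv2.imwrite('pics/w3.png',c['image'])
def bx(p): p=p-O; return np.stack([p@v,p@u,p[...,2]],-1)
for n,c_,P in(('w',c,wcloud(c,s)),('s',sd,cloud(sd))):
    im=c_['image'].astype(int);B=bx(P);b,g,r=im[...,0],im[...,1],im[...,2]
    ok=(abs(B[...,0])<90)&(B[...,1]>-130)&(B[...,1]<350)&(B[...,2]>50)&(B[...,2]<120)
    for k,m in(('red',(r>150)&(g<70)&(b<70)),('blue',(b>150)&(r<80)),('yel',(r>180)&(g>180)&(b<100)&(B[...,1]<200))):
        q=B[ok&m]
        if k!='yel': q=q[q[:,2]>np.percentile(q[:,2],90)-5]
        print(n,k,len(q),q.mean(0).round(1),cv2.minAreaRect(q[:,:2].astype(np.float32)))
rep('end')
```

```text
a False 16.16 box [ 6.5 73.9 75.5] [-0.3  0.9  0. ]
b True 16.44 box [ 6.6 74.  75. ] [-0.   0.5  0.5]
hold 16.74 box [ 6.4 74.1 74.8] [ 0.2 -0.3 -0.1]
w red 396 [25.7 71.5 70.8] ((25.426589965820312, 72.37662506103516), (15.347200393676758, 38.35248565673828), 0.017640884965658188)
w blue 354 [ -9.7 -46.1  71.1] ((-9.322700500488281, -46.28129196166992), (14.661600112915039, 38.82426452636719), 87.9647445678711)
w yel 1874 [ -0.3 133.1  85.8] ((1.1564064025878906, 132.873291015625), (118.672607421875, 15.798439979553223), 0.17129309475421906)
s red 62 [23.5 71.9 72.2] ((24.00475311279297, 72.79147338867188), (37.09510803222656, 14.294157981872559), 87.83914947509766)
s blue 89 [-11.2 -46.6  72.1] ((-9.903739929199219, -45.43159103393555), (14.628622055053711, 38.094417572021484), 89.18820190429688)
s yel 151 [ -1.9 132.9  86.6] ((0.4668235778808594, 86.40763092041016), (116.07989501953125, 110.50227355957031), 0.27981072664260864)
end 19.95 box [-4.000e+01  1.000e-01  2.999e+02] [-1.  -0.6 -0.1]
```

View pics/w3.png

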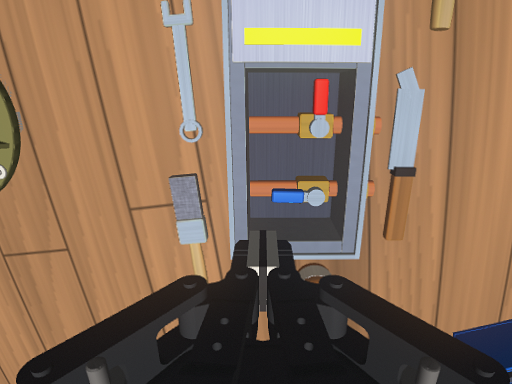

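The red handle now lies square across its pipe, with the sleeve at (321, 97) above its pivot (320, 128). The blue handle and cover are unchanged. The held force read near zero, though, so I'll press once more to be sure it is on its stop.

Run:
```python
from turn import *
import pickle
bot.move_to(pose(1.571,12,180),ori(1.571))
hit=bot.servo_line(pose(1.571,12,75.5),speed=90,until_force=6); rep(f'down {hit}')
if not hit:
    hit=bot.servo_line(pose(1.571,3,75.5),speed=30,until_force=12); rep(f'near {hit}')
    hit=bot.servo_line(pose(1.571,-9,75.5),speed=12,until_force=14); rep(f'press {hit}')
bot.servo_line(pose(1.571,12,76),speed=60)
bot.servo_line(pose(1.571,14,250),speed=200)
bot.move_to(W(-40,0,300),ori(0)); bot.dwell(.2)
s=bot.read_state();c=bot.read_camera('wrist')
cv2.imwrite('pics/w4.png',c['image'])
B=wcloud(c,s)-O;B=np.stack([B@v,B@u,B[...,2]],-1)
im=c['image'].astype(int);b,g,r=im[...,0],im[...,1],im[...,2]
q=B[(r>150)&(g<70)&(b<70)&(B[...,2]>66)&(B[...,2]<80)&(abs(B[...,0])<90)];print(q.mean(0),cv2.fitLine(q[:,:2].astype(np.float32),2,0,.01,.01).ravel())
q=B[(r>180)&(g>180)&(b<100)];print(q.mean(0),cv2.fitLine(q[:,:2].astype(np.float32),2,0,.01,.01).ravel())
rep('end')
```

```text
down False 22.78 box [-5.2 74.  76. ] [ 0.   1.5 -0.7]
near False 23.23 box [ 3.6 74.  75.5] [-0.4 -0.2  0.4]
press True 23.76 box [ 6.7 74.  74.9] [ 0.1 -0.1  0.1]
[25.71125289 71.50475696 70.80028152] [2.6878174e-02 9.9963874e-01 2.5711252e+01 7.1504753e+01]
[ -0.4327583  132.82183866  87.20028139] [ 9.9992895e-01  1.1921682e-02 -4.3275830e-01  1.3282184e+02]
end 26.9 box [-4.000e+01  1.000e-01  2.999e+02] [ 0.5  0.  -0.2]
```

View pics/w4.png

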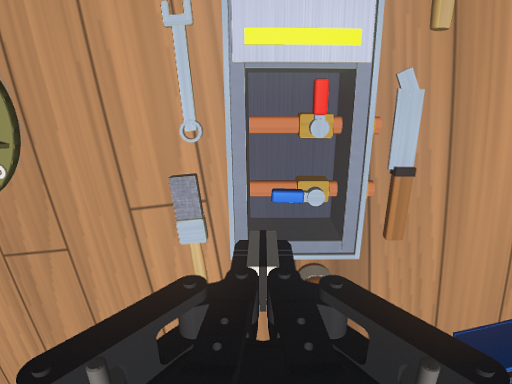

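Pressed with 14 N, the handle stopped at the same place as before, so it is on its stop. The picture matches the last one, with the cover and blue handle where they were.

```bash
python3 -c "
from rig import bot
bot.finish_job();print(bot.read_state()['clock'])"
```

```text
the job is handed in; nothing more can be done
the job is handed in; nothing more can be done
```

The gas to the forge is off and the job is handed in, with the robot's clock at about 27 s. I pushed the cover left by its rib with closed fingers, without lifting it, then turned the red handle (on the left valve) clockwise onto its stop.

- **Cover:** the fingers met the stop at the expected place. The rib works out at about 223 mm left of the bay's centre, halfway between the stripes at 133 and 313 mm, and the near stripe had not moved in the last picture.
- **Red handle:** two presses, set to trip at 9 N and 14 N, both stopped at the same position (box x 6.6 and 6.7 mm). The wrist picture shows it square across the pipe. The two angle fits differ a little: the rectangle fit is square, while the line fit is about 0.03 rad off, which I put down to camera error.
- **Left alone:** the blue handle is unchanged (centre within 0.5 mm, angle within 0.5°). In the last wrist picture the wrench, brush and knife had not moved; I did not re-measure the hammer, jar and cup, but the arm never went near them.
- **Force readings:** the force sensor read close to zero after each stop, even while holding against the handle. That is why I pressed a second time, and why I rely on the matching stop positions instead.

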